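# Lay out the specimen station beside the microscope

### The arm

A 6-joint arm with a two-finger parallel gripper is mounted at the origin on the work surface. World frame = base frame: x ahead of the robot, y to its left, z up, the work surface at z = 0. Lengths are in mm, angles in rad, forces in N, time in s.
With the tool pointing down it reaches from about 350 to 775 mm from the base axis. Payload 7.3 kg.
Tool frame: the origin (TCP) lies on the centre line of the jaws, within the pads' length; the fingertips stand 11 mm ahead of it and the grasp point (between the pads) lies 8 mm behind it; z points along the fingers, y is the line along which they close (so a half turn about z gives the same grasp; the last joint's range is limited). The gripper opens to 92 mm and grips with 3 to 60 N. Pads are 19 mm wide; open, the fingers measure 130 mm over their backs; the gripper's body (75 mm by 190 mm) begins 47 mm behind the grasp point.
Start: joints at [-1.29, 0.342, 1.524, -0, 1.275, -0.146], TCP at [217.353, -477.914, 237.741] pointing down, gripper open.
Joint ranges: [-2.53, 2.53], [-0.77, 2.02], [0.04, 2.7], [-1, 4.14], [0.28, 2.66], [-3.11, 3.11]. Speed limits (rad/s): [2.57, 2.57, 3.14, 3.14, 3.14, 3.14].

### API

Orientations are given as [roll, pitch, yaw] about the fixed x, y, z axes, in that order (R = Rz(yaw) Ry(pitch) Rx(roll)).
In Python, from plant import bot gives the robot as it stands.
- The arm moves only by the tool step_arm, never from a script. Its argument "deltas" is a list of rows, each a list of 5 numbers: the opening, from 0 (shut) to 1 (fully open), then the shift along the tool's x, y, z each as a share of 0.5 m, from -1 to 1, then the turn about the tool's z as a share of pi/2 rad, from -1 to 1. In form: [[claw, x, y, z, turn], ...]. A call has 1 to 8 rows; each row shifts and turns the commanded pose from where the row before left it, along the tool's axes as they then stand; what a row does not reach is not made up. A row lasts 1/10 s, in which the tool goes at most 50 mm and 8.59 degrees, less where a joint would pass 70% of its speed; a pose out of reach is approached as far as the arm can. A call with a number of a shift or a turn outside -1 to 1 is refused whole. A call with a gripper value outside its range is refused whole. The fingers move at their own pace and stop on an object; the grip force is fixed at half the most. Time passes only in rows, so rows that do not move let the fingers close. It gives the time, the measured TCP pose, the force, the opening and the grip force at its end, in the units of the state.
- bot.get_obs(): the state, without advancing time (a new reading comes with each control period).
- bot.capture(name): name is "scene" or "top" or "wrist"; returns (picture, depth): 480x640x3 uint8, red, green, blue; 480x640 float32, mm along the optical axis (not along the pixel's ray), 0 where there is no reading.
- bot.camera_params(name): a dict with "fov_y" (degrees; the focal length in pixels is half the picture's height over the tangent of half this angle, whatever the lens; pixels are square), "cx", "cy" (the principal point, pixels), "rvec" (rotation vector, rad) and "tvec" (3), from world to camera coordinates, as OpenCV has them. Camera axes: x right, y down, z forward; pixel columns grow to the right and rows downward; lengths in mm; the calibration is good to about 2 mm. A picture is of the moment at which its call begins: read the wrist's pose just before it. camera_params takes no time and is no camera call; for the wrist camera it gives the pose at the moment of the call.
- bot.close_job(): hands the job in; it is judged then, once.
The state is a dict: "time": time; "joint_positions": joint angles; "dq": joint speeds; "tau": joint torques, N m; "tool_pos": TCP position; "tcp_rot": TCP orientation; "contact_force": force on the tool from outside, world axes, zero at the start; "moment": the same for the moment, N m; "grip_width": finger opening in mm; "finger_force": force on a finger pad.
Only numpy, scipy, OpenCV 4.12 (cv2) and the standard library are available. Lean on these libraries where they do the work, as an engineer would, in place of code of your own. Each camera call takes 0.05 s, during which the arm holds its last target. There are 200 camera calls.

### The job

Lay the red and the yellow wedge flat on the middle of the black pad, pointing along it away from the robot, red left and yellow right, head to tail with the sloping sides facing and almost touching so that they make a rectangle, and set the blue dish centred on top of the pair. Stand the amber jar midway between the stand's two posts, and the blue-capped jar on the bench about a finger's width from the middle of the pad's left edge (left as the robot sees it). Keep jars and dish upright throughout and leave the petri dish where it is.

Things in the scene. Friction and masses are not known exactly. Their poses are not given: they have to be found in the camera images.
- red_wedge_c (a point): Red plastic tilt wedge lying flat, 22 mm high, 45 g. In plan a right-angled trapezoid, 54 mm long along its x: straight side at y = -13 mm; 36 mm broad head face at x = -27 (y -13 to +23); 16 mm narrow tail face at x = +27 (y -13 to +3); sloping side towards +y. The end faces are parallel: grip it lengthwise (54 mm) at y about -4. This point: x = 0, y = 0, half-way up (11 mm above its underside); z up.
- yellow_wedge_c (a point): Yellow plastic tilt wedge lying flat, 22 mm high, 45 g. In plan a right-angled trapezoid, 54 mm long along its x: straight side at y = -13 mm; 36 mm broad head face at x = -27 (y -13 to +23); 16 mm narrow tail face at x = +27 (y -13 to +3); sloping side towards +y. The end faces are parallel: grip it lengthwise (54 mm) at y about -4. This point: x = 0, y = 0, half-way up (11 mm above its underside); z up.
- dish_c (a point): Small blue ceramic specimen dish: a square block 42 x 42 mm and 18 mm high with a white round well drawn on top. This point is its centre, 9 mm above its underside; x and y along its sides, z up. About 60 g.
- amber_jar_c (a point): Round specimen jar of amber glass with a white cap, 36 mm in diameter and 50 mm tall with the cap, upright. This point is its centre, 25 mm above its underside. About 60 g.
- blue_jar_c (a point): Round specimen jar of white ceramic with a blue cap, 36 mm in diameter and 50 mm tall with the cap, upright. This point is its centre, 25 mm above its underside. About 60 g.
- pad: Flat black rubber pad fixed to the bench, 90 mm along its x (away from the robot) by 80 mm along its y (to the left), 4 mm thick. Origin: centre of its underside, at bench level. Wedges standing on it have their tops 26 mm above the bench.
- stand: Fixed aluminium stand: a plate 60 mm (x) by 200 mm (y) and 5 mm thick on the bench, with two upright steel posts, 16 mm thick with dark 20 mm balls on top, at y = +88 and -88 mm, 67 mm high over the bench. Origin: centre of the plate's underside; the plate's top there, 5 mm above the bench, is free.
- petri: Bystander, not to be moved: covered round petri dish with a green top, 57 mm in diameter, 14 mm high, loose, standing among the things in the back row. Origin: centre of its underside.
There are look-alikes about, which are no part of the job. Of the things that look like the part that bears blue_jar_c, take the one that is farthest to the robot's left at the start.

How it is judged (in metres and radians):
At the end, for the whole second after the job is handed in: Wedges flat on the pad, paired head to tail (gap under 11 mm, ends level within 9 mm), red left, pair in its middle; dish level on top within 13 mm of the middle; amber jar on the stand within 12 mm of mid-way; blue-capped jar 60 to 95 mm left of the pad's centre (within 18 mm along x); at rest (x of red_wedge_c in the frame of pad between -0.014 and 0.014 m and y of red_wedge_c in the frame of pad between 0.004 and 0.027 m and height (world z) of red_wedge_c between 0.011 and 0.019 m and angle between each of red_wedge_c, yellow_wedge_c, dish_c, amber_jar_c, blue_jar_c's own z axis and vertical below 0.1 rad and angle between the x axis of each of red_wedge_c, yellow_wedge_c and the x axis of pad, either way round below 0.2 rad and x of red_wedge_c in the frame of yellow_wedge_c between -0.009 and 0.009 m and y of red_wedge_c in the frame of yellow_wedge_c between 0.02 and 0.037 m and x of yellow_wedge_c in the frame of pad between -0.014 and 0.014 m and y of yellow_wedge_c in the frame of pad between -0.027 and -0.004 m and height (world z) of yellow_wedge_c between 0.011 and 0.019 m and x of yellow_wedge_c in the frame of red_wedge_c between -0.009 and 0.009 m and y of yellow_wedge_c in the frame of red_wedge_c between 0.02 and 0.037 m and angle between the x axis of red_wedge_c and the x axis of yellow_wedge_c, either way round below 0.15 rad and horizontal distance between dish_c and pad below 0.013 m and height (world z) of dish_c between 0.031 and 0.039 m and horizontal distance between amber_jar_c and stand below 0.012 m and height (world z) of amber_jar_c between 0.026 and 0.034 m and x of blue_jar_c in the frame of pad between -0.018 and 0.018 m and y of blue_jar_c in the frame of pad between 0.06 and 0.095 m and height (world z) of blue_jar_c between 0.021 and 0.029 m and linear speed of each of red_wedge, yellow_wedge, dish, amber_jar, blue_jar below 0.02 m/s and angular speed of each of red_wedge, yellow_wedge, dish, amber_jar, blue_jar below 0.2 rad/s); the robot touches nothing.
It fails at once if a jar or the dish is tipped over (more than 0.5 rad) (angle between any of dish_c, amber_jar_c, blue_jar_c's own z axis and vertical above 0.5 rad).
It fails at once if the petri dish is shifted by more than 25 mm (distance of petri from where it was at the start of the episode above 0.025 m).
It also fails if it takes over 109 s, if anything falls off the work surface, if the arm or the gripper's body presses on something with over 40 N, if the wrist force passes 120 N, or if a joint passes its speed limit or range.

## Working session

There is one attempt and no reset: what is moved stays moved. The work goes in short steps, Python scripts to look and compute and a tool call to move; the robot and the scene stay as the last step left them, time stands still between calls to the robot, and variables do not carry over. Pictures are saved under pics/ and viewed, at most 14 in all, crops included, and the job is handed in when it is done.

Besides the shell and the picture viewer there is one more tool, called after "Emit:" as name(argument=value, ...) on one line, values as JSON. step_arm: Moves the arm, as the interface text tells. Shift numbers are shares of 0.5 m and turn numbers shares of pi/2 rad, none past 1 either way. Its arguments: {"type":"object","properties":{"deltas":{"type":"array","items":{"type":"array","items":{"type":"number","minimum":-1,"maximum":1}}}},"required":["deltas"]}

```bash
mkdir -p pics
cat > h.py <<'E'
import numpy as np, cv2, json
from plant import bot
def cam(n):
    p=bot.camera_params(n); f=240/np.tan(np.radians(p["fov_y"])/2)
    K=np.array([[f,0,p["cx"]],[0,f,p["cy"]],[0,0,1]]); R=cv2.Rodrigues(np.array(p["rvec"],float))[0]
    return K,R,np.array(p["tvec"],float).ravel(),p
def ray(c,uv,z):
    K,R,t=c[:3]; o=-R.T@t
    d=(R.T@np.linalg.inv(K)@np.c_[np.reshape(uv,(-1,2)),np.ones(len(np.reshape(uv,(-1,2))))].T).T
    return o+d*((z-o[2])/d[:,2])[:,None]
def cloud(c,dep):
    K,R,t=c[:3]; v,u=np.mgrid[:480,:640]
    P=np.stack([(u-K[0,2])/K[0,0]*dep,(v-K[1,2])/K[1,1]*dep,dep],-1)
    return (P-t)@R
def save(n,im): cv2.imwrite("pics/"+n+".png",im[...,::-1])
def shot(n):
    c=cam(n); im,d=bot.capture(n); return c,im,d
E
python3 - <<'E'
from h import *
for n in("scene","top"):
    c,im,d=shot(n); save(n,im); np.savez("/tmp/"+n,im=im,d=d)
    print(n,{k:np.round(v,3) for k,v in c[3].items()}, (-c[1].T@c[2]).round(), (d>0).mean())
print(bot.get_obs())
E
```

```text
scene {'fov_y': np.float64(56.173), 'cx': np.float64(322.109), 'cy': np.float64(240.359), 'rvec': array([ 1.974,  1.089, -0.55 ]), 'tvec': array([-335.851, -241.445, 1175.534])} [1102. -303.  496.] 0.996064453125
top {'fov_y': np.float64(42.574), 'cx': np.float64(319.464), 'cy': np.float64(239.253), 'rvec': array([ 2.16 , -2.209,  0.059]), 'tvec': array([  39.013,  598.46 , 1099.927])} [ 528.   15. 1136.] 0.9961979166666667
{'time': 0.1, 'joint_positions': array([-1.28999227e+00,  3.42643016e-01,  1.52490947e+00,  9.60903096e-06,
        1.27537668e+00, -1.45995794e-01]), 'dq': array([-0.00158309, -0.00244196, -0.00283993, -0.00068311,  0.00065049,
       -0.00019806]), 'tau': array([ 2.97969935e-03, -4.31999695e+01, -2.44695836e+01,  7.19019002e-02,
        5.25513757e-02, -4.12522070e-05]), 'tool_pos': array([ 217.25979695, -477.5677598 ,  237.12384349]), 'tcp_rot': array([-3.14027170e+00, -2.03523268e-04,  4.26796913e-01]), 'contact_force': array([-0.74284541, -0.19070854,  0.23425527]), 'moment': array([ 0.01858274,  0.03026287, -0.0247256 ]), 'finger_force': 0.0, 'grip_width': 91.86990403928351}
```

View pics/top.png

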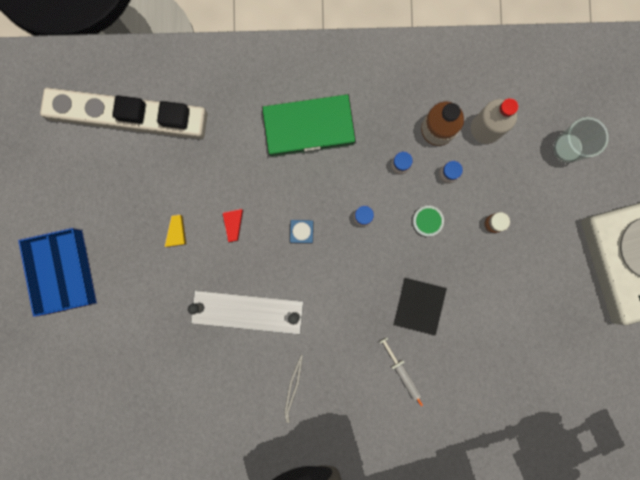

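View pics/scene.png

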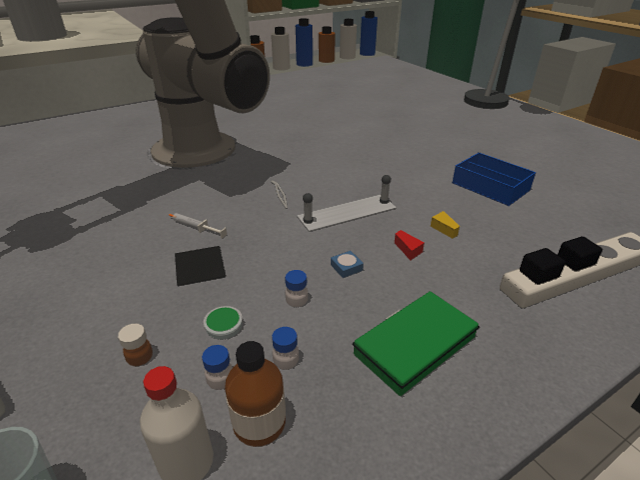

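The top view shows:

- **Red wedge:** (233,225).
- **Yellow wedge:** (175,231).
- **Blue dish:** (301,231). The tray at (57,272) also looks blue.
- **Blue-capped jars:** (364,215), (403,161) and (453,171). The leftmost is (364,215), which is the one I want.
- **Amber jar with white cap:** (500,222). The look-alike is the brown bottle at (443,120).
- **Petri dish:** (428,221).
- **Pad:** (420,305).
- **Stand:** (247,312), with posts at (195,308) and (293,317).

In the scene view the chosen jar is at (296,287) and the amber jar at (136,344).

```bash
cat > m.py <<'E'
from h import *
def mask(im,kind):
    H,S,V=[x.astype(int) for x in cv2.split(cv2.cvtColor(im,cv2.COLOR_RGB2HSV))]
    m={"red":((H<6)|(H>174))&(S>180)&(V>110),"yellow":(H>18)&(H<32)&(S>150)&(V>100),
       "blue":(H>95)&(H<125)&(S>110)&(V>70),"black":(V<50),"white":(S<60)&(V>170),"bright":(S<70)&(V>135),"cream":(S<75)&(V>140),"green":(H>50)&(H<80)&(S>120)}[kind]
    return m.astype(np.uint8)*255
def blob(im,kind,seed,r=40,amin=20):
    n,l,s,c=cv2.connectedComponentsWithStats(mask(im,kind))
    ok=[i for i in range(1,n) if s[i,4]>=amin]
    i=min(ok,key=lambda i:np.hypot(*(c[i]-seed)))
    m=(l==i).astype(np.uint8); ct=max(cv2.findContours(m,cv2.RETR_EXTERNAL,cv2.CHAIN_APPROX_NONE)[0],key=cv2.contourArea)
    return c[i],ct[:,0,:].astype(float),s[i]
def tri(c1,p1,c2,p2):
    P=[c[0]@np.c_[c[1],c[2]] for c in(c1,c2)]
    X=cv2.triangulatePoints(P[0],P[1],np.array(p1,float).reshape(2,1),np.array(p2,float).reshape(2,1)).ravel()
    return X[:3]/X[3]
E
python3 - <<'E'
from m import *
T=np.load("/tmp/top.npz");S=np.load("/tmp/scene.npz");ct,cs=cam("top"),cam("scene")
ptop=cloud(ct,T["d"])
for nm,k,s1,s2 in[("red","red",(233,225),(408,243)),("yellow","yellow",(175,231),(445,224)),("dish","blue",(301,231),(346,265)),("dishwell","bright",(301,231),(347,261)),("bjar","blue",(364,215),(296,281)),("amber","cream",(500,222),(132,336)),("pad","black",(420,305),(200,265)),("petri","green",(428,221),(223,321)),("stand","bright",(247,312),(346,212))]:
    c1,k1,st=blob(T["im"],k,s1);c2,k2,st2=blob(S["im"],k,s2)
    u,v=c1.round().astype(int)
    print(nm,c1.round(1),st,c2.round(1),st2,"tri",tri(ct,c1,cs,c2).round(1),"depth",ptop[v,u].round(1))
E
```

```text
red [232.5 223.8] [224 210  18  31 396] [408.9 239.9] [396 231  28  19 243] tri [630.9 183.3  19.9] depth [630.2 183.4  24.5]
yellow [175.4 231.8] [165 215  20  32 462] [445.9 219.8] [432 211  27  19 215] tri [618.7 287.5  20.3] depth [618.2 287.5  22.8]
dish [363.9 214.7] [355 206  18  18 250] [344.9 262.1] [331 255  31  13  56] tri [653.7 -32.6  78.1] depth [638.4 -54.6  50. ]
dishwell [301.2 230.8] [292 221  19  20 294] [346.5 259.4] [338 254  18  12 170] tri [615.2  58.1  17.2] depth [ 528.3   15.5 1135.8]
bjar [363.9 214.7] [355 206  18  18 250] [295.4 276.6] [285 270  22  14 240] tri [638.9 -55.   47.3] depth [638.4 -54.6  50. ]
amber [500.6 221. ] [491 211  20  21 317] [130.5 332.3] [118 324  26  18 359] tri [ 622.3 -295.9   48.2] depth [ 622.2 -295.8   49.7]
pad [419.6 306. ] [ 395  279   50   55 1905] [198.9 265.6] [ 175  246   51   40 1508] tri [ 473.4 -155.9   -1.7] depth [ 473.8 -155.4    2.5]
petri [428.4 220.4] [417 209  24  24 442] [222.3 318.9] [207 308  32  23 567] tri [ 629.4 -174.5   13. ] depth [ 629.7 -172.5   19.1]
stand [247.7 312. ] [ 190  290  119   46 3662] [346.8 211.5] [ 298  195   98   35 1311] tri [469.7 160.    1.9] depth [469.9 159.    6.7]
```

Run:
```python
from m import *
T=np.load("/tmp/top.npz");ct=cam("top")
def rect(P):
    (c,s,a)=cv2.minAreaRect(P[:,:2].astype(np.float32)); return np.round(c,1),np.round(s,1),round(a,1)
for nm,k,s,z in[("pad","black",(420,306),4),("stand","bright",(248,312),5)]:
    c,k1,_=blob(T["im"],k,s); print(nm,rect(ray(ct,k1,z)))
for nm,s in[("red",(233,225)),("yellow",(175,231))]:
    c,k1,_=blob(T["im"],nm,s); P=ray(ct,k1,22)[:,:2].astype(np.float32)
    a=cv2.approxPolyDP(P.reshape(-1,1,2),5,True)[:,0]; print(nm,a.round(1).tolist(),rect(P))
im=T["im"]; print("around dish",im[231,286:318].tolist()[::3])
H,S,V=[x.astype(int) for x in cv2.split(cv2.cvtColor(im,cv2.COLOR_RGB2HSV))]
m=(((H>95)&(H<125)&(S>70))*255).astype(np.uint8);n,l,s,c=cv2.connectedComponentsWithStats(m)
i=min([i for i in range(1,n) if s[i,4]>60],key=lambda i:np.hypot(*(c[i]-(301,231))))
k1=max(cv2.findContours((l==i).astype(np.uint8),cv2.RETR_EXTERNAL,cv2.CHAIN_APPROX_NONE)[0],key=len)[:,0].astype(float)
print("dish",s[i],rect(ray(ct,k1,18)))
cr=cv2.resize(im[190:260,150:530],None,fx=2.1,fy=2.1,interpolation=cv2.INTER_CUBIC);save("crop1",cr)
```

```text
pad (array([ 473.9, -154.4]), array([74.9, 84.4]), 74.8)
stand (array([469.9, 155.6]), array([214.5,  71.6]), 82.6)
red [[655.5999755859375, 167.0], [650.9000244140625, 198.10000610351562], [601.4000244140625, 189.60000610351562], [604.7000122070312, 175.0]] (array([628.5, 182.8]), array([31. , 54.6]), 89.3)
yellow [[649.0999755859375, 278.29998779296875], [645.7999877929688, 294.79998779296875], [593.0999755859375, 304.29998779296875], [597.7999877929688, 271.5]] (array([621.1, 288.6]), array([34.6, 56.3]), 89.5)
around dish [[132, 128, 123], [97, 98, 100], [135, 144, 149], [217, 212, 196], [217, 212, 195], [217, 213, 195], [216, 212, 195], [217, 212, 195], [154, 165, 171], [97, 104, 111], [129, 126, 122]]
dish [290 220  23  23 210] (array([615.1,  58.8]), array([40.1, 40.2]), 88.7)
```

View pics/crop1.png

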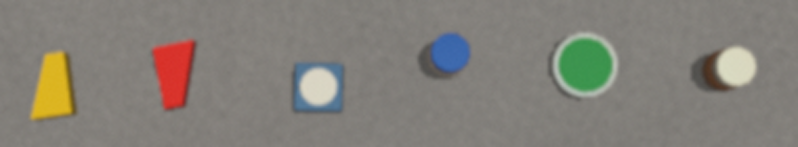

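The crop confirms the choice. From left to right it shows the yellow wedge (52,86), red wedge (174,75), dish (318,87), leftmost blue-capped jar (450,52), petri dish (585,65) and amber jar with white cap (735,67).

```bash
cat > plan.py <<'E'
import sys; from h import *
# usage: plan.py claw x y z yawdeg [more waypoints x y z yaw]
a=[float(v) for v in sys.argv[1:]]; claw=a[0]; W=np.reshape(a[1:],(-1,4))
o=bot.get_obs(); p=np.array(o["tool_pos"]); y=o["tcp_rot"][2]; rows=[]
print("now",p.round(1),np.degrees(o["tcp_rot"]).round(1),"t",o["time"],"w",round(o["grip_width"],1))
for w in W:
    d=w[:3]-p; dy=(np.radians(w[3])-y+np.pi)%(2*np.pi)-np.pi
    n=max(1,int(np.ceil(np.linalg.norm(d)/48)),int(np.ceil(abs(dy)/np.radians(8.4))))
    for i in range(n):
        t=y+dy*i/n; R=np.array([[np.cos(t),np.sin(t),0],[np.sin(t),-np.cos(t),0],[0,0,-1]])
        rows.append([claw]+list((R.T@d/n/500).round(3))+[round(-dy/n/(np.pi/2),3)])
    p=w[:3]; y+=dy
for i in range(0,len(rows),8): print(json.dumps([[float(v)+0 for v in r] for r in rows[i:i+8]]))
E
python3 plan.py 1 610 205 220 99.7
```

```text
now [ 217.3 -477.6  237.1] [-179.9   -0.    24.5] t 0.1 w 91.9
[[1.0, 0.075, -0.054, 0.002, -0.049], [1.0, 0.079, -0.048, 0.002, -0.049], [1.0, 0.083, -0.042, 0.002, -0.049], [1.0, 0.086, -0.035, 0.002, -0.049], [1.0, 0.088, -0.029, 0.002, -0.049], [1.0, 0.09, -0.022, 0.002, -0.049], [1.0, 0.091, -0.015, 0.002, -0.049], [1.0, 0.092, -0.008, 0.002, -0.049]]
[[1.0, 0.093, 0.0, 0.002, -0.049], [1.0, 0.092, 0.007, 0.002, -0.049], [1.0, 0.092, 0.014, 0.002, -0.049], [1.0, 0.09, 0.021, 0.002, -0.049], [1.0, 0.088, 0.028, 0.002, -0.049], [1.0, 0.086, 0.035, 0.002, -0.049], [1.0, 0.083, 0.041, 0.002, -0.049], [1.0, 0.08, 0.047, 0.002, -0.049]]
[[1.0, 0.076, 0.053, 0.002, -0.049]]
```

Emit:
step_arm(deltas=[[1,0.075,-0.055,0,-0.05],[1,0.08,-0.05,0,-0.05],[1,0.085,-0.04,0,-0.05],[1,0.085,-0.035,0,-0.05],[1,0.09,-0.03,0,-0.05],[1,0.09,-0.02,0,-0.05],[1,0.09,-0.015,0,-0.05],[1,0.09,-0.01,0,-0.05]])

```text
time: 0.9
tool_pos: [400.4, -153.1, 237.6]
tcp_rot: [-3.142, 0.0, 1.058]
contact_force: [0.5, -0.4, -0.7]
grip_width: 91.9
finger_force: 0.0
```

Emit:
step_arm(deltas=[[1,0.09,0,0,-0.05],[1,0.09,0.005,0,-0.05],[1,0.09,0.015,0,-0.05],[1,0.09,0.02,0,-0.05],[1,0.09,0.03,0,-0.05],[1,0.085,0.035,0,-0.05],[1,0.085,0.04,0,-0.05],[1,0.08,0.045,0.02,-0.03]])

```text
time: 1.7
tool_pos: [578.7, 169.4, 228.4]
tcp_rot: [3.139, 0.0, 1.655]
contact_force: [0.4, -0.8, 0.6]
grip_width: 91.8
finger_force: 0.0
```

Emit:
step_arm(deltas=[[1,0.08,0.05,0.01,0],[1,0,0,0,0],[1,0,0,0,0]])

```text
time: 2.0
tool_pos: [598.8, 209.9, 221.2]
tcp_rot: [-3.139, 0.001, 1.654]
contact_force: [-0.4, -0.4, -0.6]
grip_width: 91.9
finger_force: 0.0
```

Run:
```python
from h import *
o=bot.get_obs();print(o["time"],o["tool_pos"],np.degrees(o["tcp_rot"]))
c,im,d=shot("wrist");save("w1",im);np.savez("/tmp/w1",im=im,d=d,K=c[0],R=c[1],t=c[2]);print(c[3],(-c[1].T@c[2]))
```

```text
2.0 [598.79647749 209.9497102  221.24704508] [-1.79861083e+02  4.55390030e-02  9.47617953e+01]
{'fov_y': 67.08670949136739, 'cx': 315.60460007408204, 'cy': 240.12595593543364, 'rvec': array([-2.89190283, -0.12198588, -0.01146334]), 'tvec': array([-614.0816885 ,  126.57601206,  411.97355193])} [594.08234749 274.34992839 366.93091401]
```

View pics/w1.png

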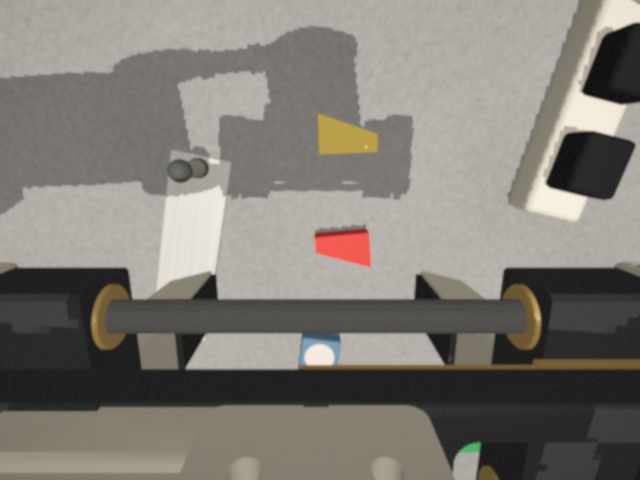

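The wrist view shows the red wedge at (345,246), the yellow wedge at (347,135) in the arm's shadow, the dish at (319,352) and the stand's left post at (187,169).

```bash
cat > wedge.py <<'E'
from m import *
def wedge(c,im,kind,seed,z=22,dep=None):
    HSV=cv2.cvtColor(im,cv2.COLOR_RGB2HSV);H,S=HSV[...,0].astype(int),HSV[...,1]
    m=((((H<8)|(H>172))&(S>140)) if kind=="red" else ((H>16)&(H<34)&(S>120))).astype(np.uint8)
    # top face only: points whose depth says they are at the top
    if dep is not None: m&=(cloud(c,dep)[...,2]>z-7).astype(np.uint8)
    n,l,s,cc=cv2.connectedComponentsWithStats(m)
    i=min([i for i in range(1,n) if s[i,4]>100],key=lambda i:np.hypot(*(cc[i]-seed)))
    k=max(cv2.findContours((l==i).astype(np.uint8),cv2.RETR_EXTERNAL,cv2.CHAIN_APPROX_NONE)[0],key=len)[:,0].astype(float)
    P=ray(c,k,z)[:,:2].astype(np.float32)
    e=3.
    for e in np.arange(2,9,.5):
        a=cv2.approxPolyDP(P.reshape(-1,1,2),e,True)[:,0]
        if len(a)==4: break
    # refine sides by line fits
    L=[]
    for j in range(4):
        p,q=a[j],a[(j+1)%4]; u=(q-p)/np.linalg.norm(q-p); r=P-p
        s_=r@u; dd=abs(r[:,0]*u[1]-r[:,1]*u[0]); sel=P[(dd<2.5)&(s_>4)&(s_<np.linalg.norm(q-p)-4)]
        vx,vy,x0,y0=cv2.fitLine(sel,cv2.DIST_HUBER,0,.01,.01).ravel(); L.append(np.cross([x0,y0,1],[x0+vx,y0+vy,1]))
    C=[]
    for j in range(4):
        X=np.cross(L[j-1],L[j]); C.append(X[:2]/X[2])
    C=np.array(C); ln=[np.linalg.norm(C[(j+1)%4]-C[j]) for j in range(4)]
    h=max(((j) for j in range(4)),key=lambda j:abs(0)+ (0)) if False else None
    # end faces: the parallel opposite pair
    dirs=[(C[(j+1)%4]-C[j])/ln[j] for j in range(4)]
    pr=0 if abs(dirs[0]@dirs[2])>abs(dirs[1]@dirs[3]) else 1
    hd,tl=(pr,pr+2) if ln[pr]>ln[pr+2] else (pr+2,pr)
    H2=[C[hd],C[(hd+1)%4]];T2=[C[tl],C[(tl+1)%4]]
    ax=(sum(T2)-sum(H2))/2; 
    nrm=np.array([-(H2[1]-H2[0])[1],(H2[1]-H2[0])[0]]);nrm/=np.linalg.norm(nrm); nrm*=np.sign(nrm@ax)
    yw=np.arctan2(nrm[1],nrm[0]); yd=np.array([-nrm[1],nrm[0]])
    st=[min(H2,key=lambda p:p@yd),min(T2,key=lambda p:p@yd)]  # straight side corners
    v=st[1]-st[0]; yw=np.arctan2(v[1],v[0]); xd=np.array([np.cos(yw),np.sin(yw)]); yd=np.array([-xd[1],xd[0]])
    mid=(sum(H2)+sum(T2))/4
    # centroid of corners in own frame = (0, (−13−13+23+3)/4 = 0)
    return mid,np.degrees(yw),np.degrees(np.arctan2(nrm[1],nrm[0])),[round(float(x),1) for x in ln]
E
python3 - <<'E'
from wedge import *
w=np.load("/tmp/w1.npz");c=(w["K"],w["R"],w["t"])
T=np.load("/tmp/top.npz");ct=cam("top")
P=cloud(c,w["d"])
for k,s,st in(("red",(345,246),(233,225)),("yellow",(347,135),(175,231))):
    print(k,"wrist",wedge(c,w["im"],k,s,22,w["d"]),"top",wedge(ct,T["im"],k,st,22)); print(P[s[1],s[0]].round(1))
E
```

```text
red wrist (array([627.2452593 , 183.40363557]), np.float64(-169.96705162934208), np.float64(-170.2309618267046), [34.4, 50.5, 15.4, 55.2]) top (array([627.45914023, 182.80971655]), np.float64(-168.54055290325914), np.float64(-169.90425244013193), [35.0, 55.3, 17.2, 53.2])
[630.2 183.4  19.7]
yellow wrist (array([621.64815098, 286.1326676 ]), np.float64(6.990550007471835), np.float64(4.943990021939001), [33.7, 52.7, 14.7, 54.9]) top (array([621.94661969, 286.80582273]), np.float64(6.384990270236773), np.float64(7.388740508229527), [18.2, 58.7, 37.6, 52.2])
[621.  289.   19.5]
```

```bash
python3 plan.py 1 626.4 189.1 60 100 626.4 189.1 15 100
```

```text
now [598.8 209.  222. ] [-179.9    0.    94.7] t 2.05 w 91.9
[[1.0, -0.011, 0.013, 0.081, -0.015], [1.0, -0.011, 0.013, 0.081, -0.015], [1.0, -0.012, 0.012, 0.081, -0.015], [1.0, -0.012, 0.012, 0.081, -0.015], [1.0, 0.0, 0.0, 0.09, 0.0]]
```

Emit:
step_arm(deltas=[[1,-0.011,0.013,0.08,-0.015],[1,-0.011,0.013,0.08,-0.015],[1,-0.012,0.012,0.08,-0.015],[1,-0.012,0.012,0.08,-0.014],[1,0,0,0.05,0],[1,0,0,0.042,0],[1,0,0,0,0]])

```text
time: 2.75
tool_pos: [624.6, 187.1, 14.2]
tcp_rot: [-3.136, 0.0, 1.743]
contact_force: [0.8, -0.2, -0.2]
grip_width: 91.7
finger_force: 0.0
```

Emit:
step_arm(deltas=[[0.4,0,0,0,0],[0.4,0,0,0,0],[0.4,0,0,0,0],[0.4,0,0,0,0],[0.4,0,0,0,0],[0.4,0,0,0,0]])

```text
time: 3.35
tool_pos: [626.9, 189.4, 17.3]
tcp_rot: [3.141, 0.0, 1.745]
contact_force: [-0.3, -0.7, 3.3]
grip_width: 53.8
finger_force: 30.0
```

Emit:
step_arm(deltas=[[0.4,0,0,-0.05,0],[0.4,0,0,-0.08,0],[0.4,0,0,-0.08,0],[0.4,0,0,0,0]])

```text
time: 3.75
tool_pos: [630.0, 190.0, 128.3]
tcp_rot: [3.13, 0.0, 1.745]
contact_force: [0.3, -0.1, 0.2]
grip_width: 53.9
finger_force: 30.0
```

```bash
python3 plan.py .4 479 -135.2 122 74.8 479 -135.2 40 74.8
```

```text
now [630.  190.  128.3] [179.3   0.  100. ] t 3.75 w 53.9
[[0.4, -0.074, -0.051, 0.002, 0.035], [0.4, -0.076, -0.047, 0.002, 0.035], [0.4, -0.079, -0.043, 0.002, 0.035], [0.4, -0.081, -0.039, 0.002, 0.035], [0.4, -0.083, -0.034, 0.002, 0.035], [0.4, -0.085, -0.029, 0.002, 0.035], [0.4, -0.086, -0.025, 0.002, 0.035], [0.4, -0.087, -0.02, 0.002, 0.035]]
[[0.4, 0.0, 0.0, 0.082, 0.0], [0.4, 0.0, 0.0, 0.082, 0.0]]
```

Emit:
step_arm(deltas=[[0.4,-0.073,-0.051,0,0.035],[0.4,-0.076,-0.047,0,0.035],[0.4,-0.079,-0.043,0,0.035],[0.4,-0.081,-0.039,0,0.035],[0.4,-0.083,-0.034,0,0.035],[0.4,-0.085,-0.029,0,0.035],[0.4,-0.086,-0.025,0,0.035],[0.4,-0.087,-0.02,0,0.035]])

```text
time: 4.55
tool_pos: [474.3, -136.8, 121.4]
tcp_rot: [-3.141, 0.0, 1.303]
contact_force: [1.4, -0.4, -0.7]
grip_width: 53.9
finger_force: 30.0
```

Emit:
step_arm(deltas=[[0.4,0,0,0.05,0],[0.4,0,0,0.05,0],[0.4,0,0,0.03,0],[0.4,0,0,0,0],[0.4,0,0,0,0]])

```text
time: 5.05
tool_pos: [475.5, -135.5, 56.7]
tcp_rot: [-3.141, -0.0, 1.305]
contact_force: [0.4, -0.6, -0.2]
grip_width: 53.6
finger_force: 30.0
```

```bash
python3 plan.py .4 479 -135.2 21.5 74.8
```

```text
now [ 475.5 -135.5   56.7] [-180.    -0.    74.8] t 5.05 w 53.6
[[0.4, 0.002, 0.007, 0.07, 0.0]]
```

Emit:
step_arm(deltas=[[0.4,0.002,0.007,0.03,0],[0.4,0,0,0.03,0],[0.4,0,0,0.01,0],[0.4,0,0,0,0],[0.4,0,0,0,0]])

```text
time: 5.55
tool_pos: [479.6, -135.6, 22.5]
tcp_rot: [3.14, 0.0, 1.305]
contact_force: [-1.0, 0.7, -0.7]
grip_width: 53.4
finger_force: 30.0
```

Emit:
step_arm(deltas=[[0.4,0,0,0.002,0],[0.4,0,0,0,0],[0.8,0,0,0,0],[0.8,0,0,0,0],[0.8,0,0,0,0]])

```text
time: 6.05
tool_pos: [479.2, -135.6, 20.8]
tcp_rot: [3.141, 0.0, 1.305]
contact_force: [-0.2, -0.6, 0.6]
grip_width: 71.8
finger_force: 0.0
```

Emit:
step_arm(deltas=[[0.8,0,0,-0.06,0],[1,0,0,-0.09,0],[1,-0.04,0,-0.09,0],[1,-0.08,0,-0.06,0],[1,-0.02,0,0,0],[1,0,0,0,0]])

```text
time: 6.65
tool_pos: [460.5, -204.3, 171.0]
tcp_rot: [3.14, 0.0, 1.302]
contact_force: [-0.4, -0.4, -0.3]
grip_width: 91.9
finger_force: 0.0
```

Run:
```python
from wedge import *
print(bot.get_obs()["tool_pos"])
c,im,d=shot("wrist");save("w2",im);np.savez("/tmp/w2",im=im,d=d,K=c[0],R=c[1],t=c[2])
```

```text
[ 460.46017276 -204.25722031  170.95172035]
```

View pics/w2.png

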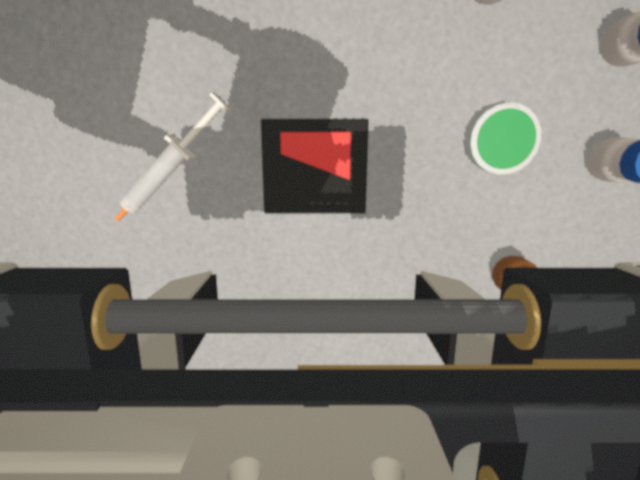

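The red wedge lies flat on the pad at (320,152), head away from the robot and slope facing right. The pad spans (262,120) to (367,213).

```bash
python3 - <<'E'
from wedge import *
w=np.load("/tmp/w2.npz");c=(w["K"],w["R"],w["t"]);im=w["im"]
print(wedge(c,im,"red",(320,152),26,w["d"]))
V=im.max(2).astype(int);S=V-im.min(2);m=((V<60)|(S>60)).astype(np.uint8);m[:, :255]=0;m[:,380:]=0;m[:110]=0;m[225:]=0
n,l,s,cc=cv2.connectedComponentsWithStats(m);i=1+s[1:,4].argmax();print(s[i])
k=cv2.findContours((l==i).astype(np.uint8),cv2.RETR_EXTERNAL,cv2.CHAIN_APPROX_NONE)[0][0][:,0].astype(float)
print(cv2.minAreaRect(ray(c,k,4)[:,:2].astype(np.float32)))
E
python3 plan.py 1 621.9 281 170 96.5
```

```text
(array([ 477.75085429, -142.7872677 ]), np.float64(164.66551847115502), np.float64(165.0016785966926), [15.5, 56.8, 35.1, 52.8])
[ 262  120  105   93 8937]
((473.1727600097656, -156.49383544921875), (76.49803161621094, 87.35620880126953), 74.65880584716797)
now [ 460.1 -202.9  169.9] [-179.9   -0.    74.7] t 6.7 w 91.6
[[1.0, 0.093, 0.005, 0.0, -0.022], [1.0, 0.092, 0.008, 0.0, -0.022], [1.0, 0.092, 0.012, 0.0, -0.022], [1.0, 0.092, 0.015, 0.0, -0.022], [1.0, 0.091, 0.018, 0.0, -0.022], [1.0, 0.09, 0.021, 0.0, -0.022], [1.0, 0.09, 0.024, 0.0, -0.022], [1.0, 0.089, 0.027, 0.0, -0.022]]
[[1.0, 0.088, 0.03, 0.0, -0.022], [1.0, 0.087, 0.033, 0.0, -0.022], [1.0, 0.085, 0.036, 0.0, -0.022]]
```

Emit:
step_arm(deltas=[[1,0.093,0.005,0,-0.022],[1,0.092,0.008,0,-0.022],[1,0.092,0.012,0,-0.022],[1,0.092,0.015,0,-0.022],[1,0.091,0.018,0,-0.022],[1,0.09,0.021,0,-0.022],[1,0.09,0.024,0,-0.022],[1,0.089,0.027,0,-0.022]])

```text
time: 7.5
tool_pos: [576.8, 152.7, 168.5]
tcp_rot: [-3.137, 0.0, 1.584]
contact_force: [1.5, 0.0, -0.5]
grip_width: 92.2
finger_force: 0.0
```

Emit:
step_arm(deltas=[[1,0.088,0.03,0,-0.022],[1,0.087,0.033,0,-0.022],[1,0.085,0.035,0,-0.022],[1,0,0,0.08,0],[1,0,0,0.06,0],[1,0,0,0,0],[1,0,0,0,0]])

```text
time: 8.2
tool_pos: [620.1, 282.1, 99.4]
tcp_rot: [-3.138, 0.0, 1.686]
contact_force: [0.3, -0.1, 0.1]
grip_width: 91.6
finger_force: 0.0
```

```bash
python3 plan.py 1 622.5 280.4 15 96.7
```

```text
now [620.1 282.1  99.4] [-179.8    0.    96.6] t 8.2 w 91.6
[[1.0, -0.002, 0.002, 0.084, -0.001], [1.0, -0.002, 0.002, 0.084, -0.001]]
```

Emit:
step_arm(deltas=[[1,-0.002,0.002,0.08,0],[1,-0.002,0.002,0.06,0],[1,0,0,0.028,0],[1,0,0,0,0],[0.4,0,0,0,0],[0.4,0,0,0,0],[0.4,0,0,0,0],[0.4,0,0,0,0]])

```text
time: 9.0
tool_pos: [624.0, 279.9, 17.9]
tcp_rot: [3.14, -0.0, 1.685]
contact_force: [0.0, 0.3, 0.7]
grip_width: 64.3
finger_force: 0.0
```

Emit:
step_arm(deltas=[[0.4,0,0,0,0],[0.4,0,0,0,0],[0.4,0,0,0,0]])

```text
time: 9.3
tool_pos: [623.6, 279.7, 17.2]
tcp_rot: [3.141, -0.0, 1.685]
contact_force: [-1.8, -2.0, 4.4]
grip_width: 53.7
finger_force: 30.0
```

Emit:
step_arm(deltas=[[0.4,0,0,-0.05,0],[0.4,0,0,-0.08,0],[0.4,0,0,-0.08,0],[0.4,0,0,0,0]])

```text
time: 9.7
tool_pos: [626.6, 280.8, 128.4]
tcp_rot: [3.13, -0.002, 1.685]
contact_force: [-0.6, -0.1, -0.3]
grip_width: 54.0
finger_force: 30.0
```

```bash
python3 plan.py .4 468.3 -177.4 122 74.6
```

```text
now [626.6 280.8 128.4] [ 1.793e+02 -1.000e-01  9.650e+01] t 9.7 w 54.0
[[0.4, -0.079, -0.038, 0.001, 0.022], [0.4, -0.081, -0.035, 0.001, 0.022], [0.4, -0.082, -0.032, 0.001, 0.022], [0.4, -0.083, -0.03, 0.001, 0.022], [0.4, -0.084, -0.027, 0.001, 0.022], [0.4, -0.085, -0.024, 0.001, 0.022], [0.4, -0.086, -0.021, 0.001, 0.022], [0.4, -0.086, -0.018, 0.001, 0.022]]
[[0.4, -0.087, -0.015, 0.001, 0.022], [0.4, -0.087, -0.012, 0.001, 0.022], [0.4, -0.088, -0.009, 0.001, 0.022]]
```

Emit:
step_arm(deltas=[[0.4,-0.079,-0.037,0,0.022],[0.4,-0.081,-0.035,0,0.022],[0.4,-0.082,-0.032,0,0.022],[0.4,-0.083,-0.03,0,0.022],[0.4,-0.084,-0.027,0,0.022],[0.4,-0.085,-0.024,0,0.022],[0.4,-0.086,-0.021,0,0.022],[0.4,-0.086,-0.018,0,0.022]])

```text
time: 10.5
tool_pos: [507.7, -55.0, 121.2]
tcp_rot: [-3.141, 0.0, 1.407]
contact_force: [0.2, -1.0, -0.5]
grip_width: 53.8
finger_force: 30.0
```

Emit:
step_arm(deltas=[[0.4,-0.087,-0.015,0,0.022],[0.4,-0.087,-0.012,0,0.022],[0.4,-0.088,-0.009,0,0.022],[0.4,0,0,0.06,0],[0.4,0,0,0.05,0],[0.4,0,0,0,0],[0.4,0,0,0,0]])

```text
time: 11.2
tool_pos: [465.4, -178.3, 66.6]
tcp_rot: [-3.14, -0.0, 1.305]
contact_force: [-0.3, -0.5, 0.2]
grip_width: 54.0
finger_force: 30.0
```

```bash
python3 plan.py .4 468.3 -177.4 22 74.6;python3 plan.py .4 468.3 -177.4 22 74.6
```

```text
now [ 465.4 -178.3   66.6] [-179.9   -0.    74.8] t 11.2 w 54.0
[[0.4, 0.003, 0.005, 0.089, 0.002]]
now [ 465.4 -178.3   66.6] [-179.9   -0.    74.8] t 11.2 w 54.0
[[0.4, 0.003, 0.005, 0.089, 0.002]]
```

Emit:
step_arm(deltas=[[0.4,0.002,0.006,0.04,0],[0.4,0,0,0.03,0],[0.4,0,0,0.014,0],[0.4,0,0,0,0],[0.4,0,0,0,0]])

```text
time: 11.7
tool_pos: [469.3, -178.4, 25.7]
tcp_rot: [3.14, 0.0, 1.305]
contact_force: [0.3, 0.3, -0.0]
grip_width: 54.0
finger_force: 30.0
```

Emit:
step_arm(deltas=[[0.4,0.002,0,0.006,0],[0.4,0,0,0.003,0],[0.4,0,0,0,0],[0.4,0,0,0,0]])

```text
time: 12.1
tool_pos: [469.4, -177.5, 21.1]
tcp_rot: [3.14, 0.0, 1.305]
contact_force: [-0.1, 1.2, 5.5]
grip_width: 53.8
finger_force: 30.0
```

Emit:
step_arm(deltas=[[0.75,0,0,0,0],[0.75,0,0,0,0],[0.75,0,0,0,0],[0.75,0,0,0,0]])

```text
time: 12.5
tool_pos: [468.9, -177.4, 20.2]
tcp_rot: [-3.142, 0.0, 1.305]
contact_force: [-0.2, 0.3, -0.4]
grip_width: 68.5
finger_force: 0.0
```

Emit:
step_arm(deltas=[[0.75,0,0,-0.06,0],[1,0,0,-0.09,0],[1,-0.02,0,-0.09,0],[1,-0.04,0,-0.06,0],[1,0,0,0,0],[1,0,0,0,0]])

```text
time: 13.1
tool_pos: [460.9, -206.5, 170.4]
tcp_rot: [3.141, 0.0, 1.304]
contact_force: [-1.5, 0.1, -0.2]
grip_width: 91.6
finger_force: 0.0
```

Run:
```python
from wedge import *
print(bot.get_obs()["tool_pos"])
c,im,d=shot("wrist");save("w3",im[90:230,220:420]);np.savez("/tmp/w3",im=im,d=d,K=c[0],R=c[1],t=c[2])
pc=np.array([473.3,-156]);th=np.radians(-15.3);R=np.array([[np.cos(th),np.sin(th)],[-np.sin(th),np.cos(th)]])
for k,s in(("red",(320,152)),("yellow",(320,185))):
    a=wedge(c,im,k,s,26,d);print(k,a,R@(a[0]-pc))
```

```text
[ 460.94496993 -206.49470564  170.39428713]
red (array([ 477.76827622, -143.09439072]), np.float64(164.76014007145238), np.float64(166.00955718392757), [15.0, 56.9, 34.7, 52.2]) [ 0.90446649 13.62725885]
yellow (array([ 471.61181791, -170.62218361]), np.float64(-15.249214443387025), np.float64(-14.18891423864943), [34.7, 52.9, 15.6, 56.5]) [  2.23005162 -14.54940143]
```

View pics/w3.png

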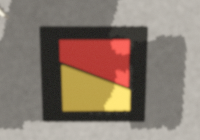

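The crop shows the pair forming a rectangle on the pad: red at the top-left and yellow below it, with a thin seam between them at about (95,72). Spacing is 28 mm and the ends are level to about 1 mm. The dish is next.

```bash
python3 plan.py 1 615.3 58.6 150 88.7
```

```text
now [ 460.5 -205.8  169.4] [-179.9   -0.    74.7] t 13.15 w 91.7
[[1.0, 0.085, 0.023, 0.006, -0.022], [1.0, 0.084, 0.026, 0.006, -0.022], [1.0, 0.083, 0.029, 0.006, -0.022], [1.0, 0.082, 0.031, 0.006, -0.022], [1.0, 0.081, 0.034, 0.006, -0.022], [1.0, 0.079, 0.037, 0.006, -0.022], [1.0, 0.078, 0.04, 0.006, -0.022]]
```

Emit:
step_arm(deltas=[[1,0.085,0.023,0.005,-0.022],[1,0.084,0.026,0.005,-0.022],[1,0.083,0.029,0.005,-0.022],[1,0.082,0.031,0.005,-0.022],[1,0.081,0.034,0.005,-0.022],[1,0.079,0.037,0.005,-0.022],[1,0.078,0.04,0.005,-0.022],[1,0,0,0.08,0]])

```text
time: 13.95
tool_pos: [620.4, 64.3, 114.6]
tcp_rot: [3.133, -0.002, 1.553]
contact_force: [1.0, -0.8, -1.0]
grip_width: 92.0
finger_force: 0.0
```

Emit:
step_arm(deltas=[[1,0,0,0.04,0],[1,0,0,0,0],[1,0,0,0,0]])

```text
time: 14.25
tool_pos: [615.6, 59.1, 91.6]
tcp_rot: [-3.139, -0.0, 1.547]
contact_force: [-0.5, -0.4, 0.5]
grip_width: 91.7
finger_force: 0.0
```

```bash
python3 plan.py 1 615.3 58.6 15 88.7
```

```text
now [615.6  59.1  91.6] [-179.9   -0.    88.6] t 14.25 w 91.7
[[1.0, -0.001, 0.0, 0.077, 0.0], [1.0, -0.001, 0.0, 0.077, 0.0]]
```

Emit:
step_arm(deltas=[[1,0,0,0.07,0],[1,0,0,0.06,0],[1,0,0,0.022,0],[1,0,0,0,0],[0.3,0,0,0,0],[0.3,0,0,0,0],[0.3,0,0,0,0],[0.3,0,0,0,0]])

```text
time: 15.05
tool_pos: [616.7, 58.8, 17.7]
tcp_rot: [3.14, 0.0, 1.547]
contact_force: [-0.1, -0.9, -0.0]
grip_width: 64.7
finger_force: 0.0
```

Emit:
step_arm(deltas=[[0.3,0,0,0,0],[0.3,0,0,0,0],[0.3,0,0,0,0],[0.3,0,0,0,0]])

```text
time: 15.45
tool_pos: [616.2, 58.8, 16.8]
tcp_rot: [-3.141, 0.0, 1.547]
contact_force: [-0.3, 0.3, 2.2]
grip_width: 41.6
finger_force: 30.0
```

Emit:
step_arm(deltas=[[0.3,0,0,-0.03,0],[0.3,0,0,-0.07,0],[0.3,0,0,-0.08,0],[0.3,0,0,0,0],[0.3,0,0,0,0]])

```text
time: 15.95
tool_pos: [616.8, 58.8, 108.5]
tcp_rot: [3.139, 0.0, 1.547]
contact_force: [-0.9, -0.2, -1.0]
grip_width: 41.8
finger_force: 30.0
```

```bash
python3 plan.py .3 474.7 -156.9 105 74.8
```

```text
now [616.8  58.8 108.5] [179.8   0.   88.6] t 15.95 w 41.8
[[0.3, -0.073, -0.046, 0.001, 0.026], [0.3, -0.075, -0.043, 0.001, 0.026], [0.3, -0.076, -0.04, 0.001, 0.026], [0.3, -0.078, -0.037, 0.001, 0.026], [0.3, -0.079, -0.033, 0.001, 0.026], [0.3, -0.081, -0.03, 0.001, 0.026]]
```

Emit:
step_arm(deltas=[[0.3,-0.073,-0.047,0,0.026],[0.3,-0.075,-0.043,0,0.026],[0.3,-0.076,-0.04,0,0.026],[0.3,-0.078,-0.037,0,0.026],[0.3,-0.079,-0.033,0,0.026],[0.3,-0.081,-0.03,0,0.026],[0.3,0,0,0.03,0],[0.3,0,0,0.03,0]])

```text
time: 16.75
tool_pos: [471.4, -157.6, 75.8]
tcp_rot: [-3.14, -0.0, 1.299]
contact_force: [-0.3, 0.0, -1.0]
grip_width: 41.7
finger_force: 30.0
```

Emit:
step_arm(deltas=[[0.3,0,0,0.01,0],[0.3,0,0,0,0],[0.3,0,0,0,0],[0.3,0,0,0,0]])

```text
time: 17.15
tool_pos: [473.1, -156.4, 72.1]
tcp_rot: [3.141, 0.0, 1.302]
contact_force: [-0.5, -0.2, -0.1]
grip_width: 41.7
finger_force: 30.0
```

```bash
python3 plan.py .3 474 -156.5 44 74.8
```

```text
now [ 473.1 -156.4   72.1] [180.    0.   74.6] t 17.15 w 41.7
[[0.3, 0.0, 0.002, 0.056, -0.002]]
```

Emit:
step_arm(deltas=[[0.3,0,0.002,0.03,0],[0.3,0,0,0.018,0],[0.3,0,0,0.007,0],[0.3,0,0,0,0],[0.3,0,0,0,0]])

```text
time: 17.65
tool_pos: [473.9, -156.8, 44.5]
tcp_rot: [3.141, 0.0, 1.302]
contact_force: [0.7, -0.2, -0.6]
grip_width: 41.7
finger_force: 30.0
```

Emit:
step_arm(deltas=[[0.3,0,0,0.002,0],[0.3,0,0,0.002,0],[0.3,0,0,0,0]])

```text
time: 17.95
tool_pos: [474.0, -156.9, 42.7]
tcp_rot: [3.141, 0.0, 1.302]
contact_force: [0.1, 0.5, 3.8]
grip_width: 41.4
finger_force: 30.0
```

Emit:
step_arm(deltas=[[0.6,0,0,0,0],[0.6,0,0,0,0],[0.6,0,0,0,0],[0.6,0,0,-0.03,0],[0.6,0,0,-0.09,0],[0.7,0,0,-0.09,0],[0.7,0,0,0,0]])

```text
time: 18.65
tool_pos: [476.7, -158.2, 152.7]
tcp_rot: [3.131, 0.002, 1.302]
contact_force: [0.7, 0.2, 0.0]
grip_width: 63.1
finger_force: 0.0
```

```bash
python3 plan.py .7 638.7 -54.9 140 90
python3 - <<'E'
from m import *
ct,im,d=shot("top");cs,im2,_=shot("scene");np.savez("/tmp/top2",im=im,d=d)
save("s2",np.hstack([im[260:350,370:470].repeat(3,0).repeat(3,1)[:270,:300],cv2.resize(im2[180:300,120:280],(360,270))]))
E
```

```text
now [ 476.7 -158.2  152.7] [1.794e+02 1.000e-01 7.460e+01] t 18.65 w 63.1
[[0.7, 0.057, 0.051, 0.005, -0.034], [0.7, 0.054, 0.054, 0.005, -0.034], [0.7, 0.051, 0.057, 0.005, -0.034], [0.7, 0.048, 0.06, 0.005, -0.034], [0.7, 0.045, 0.062, 0.005, -0.034]]
```

View pics/s2.png

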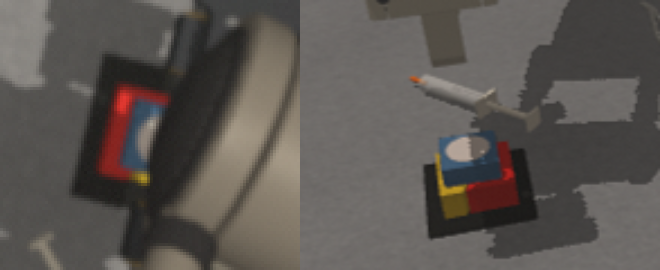

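The scene view at (470,165) shows the dish level on the wedge pair. The blue-capped jar is next.

Emit:
step_arm(deltas=[[0.85,0.057,0.051,0,-0.034],[0.85,0.054,0.054,0,-0.034],[0.85,0.051,0.057,0,-0.034],[0.85,0.048,0.06,0,-0.034],[0.85,0.045,0.063,0,-0.034],[0.85,0,0,0.05,0],[0.85,0,0,0,0],[0.85,0,0,0,0]])

```text
time: 19.55
tool_pos: [633.9, -53.6, 120.3]
tcp_rot: [-3.137, -0.001, 1.568]
contact_force: [0.8, -0.6, 0.5]
grip_width: 78.2
finger_force: 0.0
```

```bash
python3 plan.py .85 638.7 -54.9 24 90
python3 - <<'E'
from m import *
c,im,d=shot("wrist");save("w4",im);np.savez("/tmp/w4",im=im,d=d,K=c[0],R=c[1],t=c[2])
E
```

```text
now [633.9 -53.6 120.3] [-179.7   -0.    89.9] t 19.55 w 78.2
[[0.85, -0.001, 0.003, 0.064, 0.0], [0.85, -0.001, 0.003, 0.064, 0.0], [0.85, -0.001, 0.003, 0.064, 0.0]]
```

View pics/w4.png

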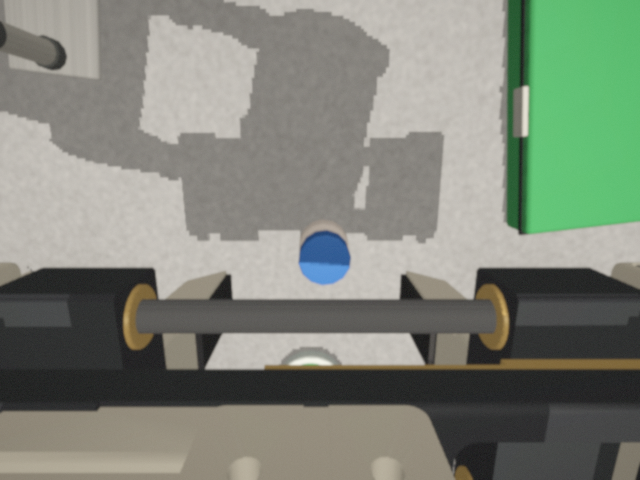

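The wrist view shows the blue cap at (325,257), centred between the fingers, with the green box clear at the right. I'll descend now.

Emit:
step_arm(deltas=[[0.85,-0.001,0.003,0.06,0],[0.85,-0.001,0.002,0.06,0],[0.85,0,0,0.05,0],[0.85,0,0,0.02,0],[0.85,0,0,0,0],[0.25,0,0,0,0],[0.25,0,0,0,0],[0.25,0,0,0,0]])

```text
time: 20.4
tool_pos: [638.7, -54.8, 28.7]
tcp_rot: [3.139, 0.001, 1.569]
contact_force: [0.1, -0.5, 0.6]
grip_width: 58.5
finger_force: 0.0
```

Emit:
step_arm(deltas=[[0.25,0,0,0,0],[0.25,0,0,0,0],[0.25,0,0,0,0],[0.25,0,0,0,0],[0.25,0,0,0,0]])

```text
time: 20.9
tool_pos: [638.0, -54.6, 27.4]
tcp_rot: [3.141, 0.0, 1.569]
contact_force: [-0.1, 0.3, 2.4]
grip_width: 33.4
finger_force: 30.0
```

Emit:
step_arm(deltas=[[0.25,0,0,-0.03,0],[0.25,0,0,-0.06,0],[0.25,0,0,-0.03,0],[0.25,0,0,0,0]])

```text
time: 21.3
tool_pos: [639.6, -55.0, 90.7]
tcp_rot: [3.136, 0.001, 1.569]
contact_force: [0.2, 0.1, 0.2]
grip_width: 33.3
finger_force: 30.0
```

```bash
python3 plan.py .25 493.3 -83.2 85 74.8
```

```text
now [639.6 -55.   90.7] [1.797e+02 1.000e-01 8.990e+01] t 21.3 w 33.3
[[0.25, -0.014, -0.073, 0.003, 0.042], [0.25, -0.019, -0.072, 0.003, 0.042], [0.25, -0.024, -0.071, 0.003, 0.042], [0.25, -0.028, -0.069, 0.003, 0.042]]
```

Emit:
step_arm(deltas=[[0.25,-0.014,-0.073,0,0.042],[0.25,-0.019,-0.072,0,0.042],[0.25,-0.024,-0.071,0,0.042],[0.25,-0.028,-0.069,0,0.042],[0.25,0,0,0.04,0],[0.25,0,0,0.03,0],[0.25,0,0,0,0],[0.25,0,0,0,0]])

```text
time: 22.1
tool_pos: [491.2, -82.5, 52.0]
tcp_rot: [-3.141, 0.0, 1.305]
contact_force: [-0.6, -0.5, -0.5]
grip_width: 33.5
finger_force: 30.0
```

```bash
python3 plan.py .25 493.4 -82.9 27.5 74.8
python3 - <<'E'
from m import *
c,im,d=shot("scene");save("s3",cv2.resize(im[150:300,150:350],(600,450)))
E
```

```text
now [491.2 -82.5  52. ] [-179.9    0.    74.8] t 22.1 w 33.5
[[0.25, 0.0, 0.004, 0.049, 0.0]]
```

View pics/s3.png

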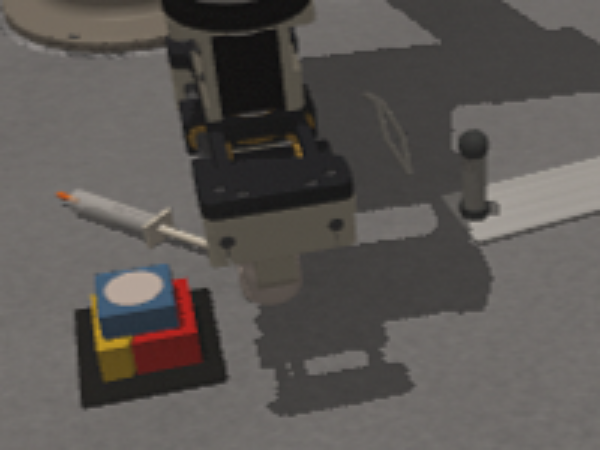

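The jar hangs upright in the gripper at (270,290), clear of the pad stack at (150,330).

Emit:
step_arm(deltas=[[0.25,0,0.003,0.025,0],[0.25,0,0,0.015,0],[0.25,0,0,0.006,0],[0.25,0,0,0,0],[0.25,0,0,0,0]])

```text
time: 22.65
tool_pos: [492.9, -83.0, 29.2]
tcp_rot: [-3.141, 0.0, 1.305]
contact_force: [-1.2, 0.6, -0.2]
grip_width: 33.2
finger_force: 30.0
```

Emit:
step_arm(deltas=[[0.25,0,0,0.002,0],[0.25,0,0,0.002,0],[0.25,0,0,0,0],[0.25,0,0,0,0]])

```text
time: 23.05
tool_pos: [493.1, -83.1, 27.4]
tcp_rot: [3.141, 0.0, 1.305]
contact_force: [0.1, -0.3, 0.4]
grip_width: 33.0
finger_force: 30.0
```

Emit:
step_arm(deltas=[[0.6,0,0,0,0],[0.6,0,0,0,0],[0.6,0,0,0,0],[0.6,0,0,0,0],[0.6,0,0,-0.04,0],[0.6,0,0,-0.09,0],[0.85,0,0,-0.09,0],[0.85,0,0,0,0]])

```text
time: 23.85
tool_pos: [496.1, -84.0, 142.7]
tcp_rot: [3.13, 0.001, 1.305]
contact_force: [0.6, -0.2, -1.1]
grip_width: 66.7
finger_force: 0.0
```

```bash
python3 plan.py .85 622.3 -295.9 120 60
```

```text
now [496.1 -84.  142.7] [179.4   0.   74.8] t 23.85 w 66.7
[[0.85, -0.057, 0.059, 0.008, 0.027], [0.85, -0.055, 0.062, 0.008, 0.027], [0.85, -0.052, 0.064, 0.008, 0.027], [0.85, -0.049, 0.066, 0.008, 0.027], [0.85, -0.046, 0.068, 0.008, 0.027], [0.85, -0.043, 0.07, 0.008, 0.027]]
```

```bash
python3 - <<'E'
from m import *
T=np.load("/tmp/top.npz");P=cloud(cam("top"),T["d"]).reshape(-1,3)
P=P[(P[:,2]>60)&(P[:,2]<300)&(P[:,0]>560)&(P[:,0]<850)&(P[:,1]<-120)&(P[:,1]>-480)]
for a in range(-480,-120,40):
    q=P[(P[:,1]>=a)&(P[:,1]<a+40)]
    if len(q): print(a,len(q),q[:,0].min().round(),q[:,2].max().round())
E
python3 plan.py .85 622.3 -295.9 140 178
```

```text
-480 454 726.0 94.0
-440 367 725.0 93.0
-320 581 770.0 155.0
-280 609 771.0 153.0
-240 366 768.0 135.0
-200 777 768.0 133.0
now [496.1 -84.  142.7] [179.4   0.   74.8] t 23.85 w 66.7
[[0.85, -0.026, 0.027, 0.0, -0.088], [0.85, -0.03, 0.023, 0.0, -0.088], [0.85, -0.033, 0.019, 0.0, -0.088], [0.85, -0.035, 0.014, 0.0, -0.088], [0.85, -0.037, 0.009, 0.0, -0.088], [0.85, -0.038, 0.004, 0.0, -0.088], [0.85, -0.038, -0.001, 0.0, -0.088], [0.85, -0.037, -0.006, 0.0, -0.088]]
[[0.85, -0.036, -0.011, 0.0, -0.088], [0.85, -0.034, -0.016, 0.0, -0.088], [0.85, -0.032, -0.021, 0.0, -0.088], [0.85, -0.028, -0.025, 0.0, -0.088], [0.85, -0.025, -0.029, 0.0, -0.088]]
```

Emit:
step_arm(deltas=[[0.85,-0.068,0.072,0,0],[0.85,-0.068,0.072,0,0],[0.85,-0.068,0.072,0,0],[0.85,-0.068,0.072,0,0],[0.85,-0.068,0.072,0,0],[0.85,0,0,0.06,0],[0.85,0,0,0,0],[0.85,0,0,0,0]])

```text
time: 24.65
tool_pos: [620.8, -293.2, 105.8]
tcp_rot: [-3.138, -0.001, 1.305]
contact_force: [0.7, 0.5, 0.6]
grip_width: 78.1
finger_force: 0.0
```

```bash
python3 plan.py .85 622.3 -295.9 26 74.8
python3 - <<'E'
from m import *
c,im,d=shot("wrist");save("w5",im);P=cloud(c,d)
m=(P[...,2]>42)&(P[...,2]<54)&(np.hypot(P[...,0]-622,P[...,1]+296)<40)
print(m.sum(), ((P[m].max(0)+P[m].min(0))/2).round(1))
E
```

```text
now [ 620.8 -293.2  105.8] [-1.798e+02 -1.000e-01  7.480e+01] t 24.65 w 78.1
[[0.85, -0.002, 0.002, 0.08, 0.0], [0.85, -0.002, 0.002, 0.08, 0.0]]
2406 [ 621.8 -296.5   46.5]
```

View pics/w5.png

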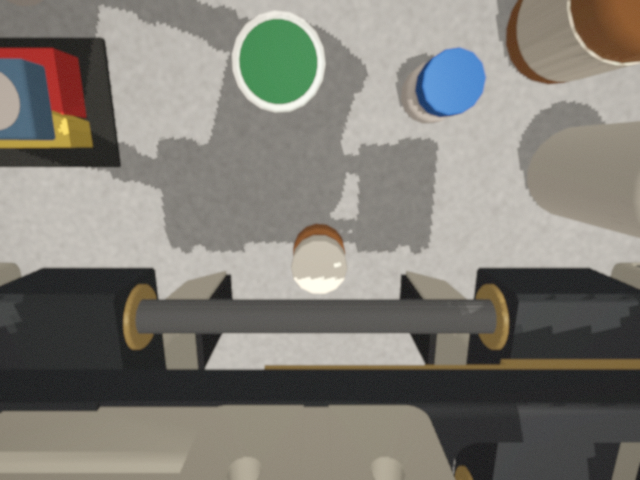

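The amber jar's white cap is at (320,262), centred between the fingers. The petri dish at (278,60) and the bottle at (590,180) are clear.

Emit:
step_arm(deltas=[[0.85,-0.003,0.001,0.06,0],[0.85,-0.002,0.001,0.06,0],[0.85,0,0,0.036,0],[0.85,0,0,0,0],[0.85,0,0,0,0],[0.25,0,0,0,0],[0.25,0,0,0,0],[0.25,0,0,0,0]])

```text
time: 25.5
tool_pos: [622.7, -297.2, 30.5]
tcp_rot: [3.14, 0.001, 1.305]
contact_force: [0.5, 0.3, 0.6]
grip_width: 58.8
finger_force: 0.0
```

Emit:
step_arm(deltas=[[0.25,0,0,0,0],[0.25,0,0,0,0],[0.25,0,0,0,0],[0.25,0,0,0,0],[0.25,0,0,0,0]])

```text
time: 26.0
tool_pos: [622.1, -297.0, 29.1]
tcp_rot: [-3.141, 0.0, 1.305]
contact_force: [-0.1, 0.2, -0.2]
grip_width: 33.1
finger_force: 28.0
```

Emit:
step_arm(deltas=[[0.25,0,0,-0.03,0],[0.25,0,0,-0.08,0],[0.25,0,0,-0.09,0],[0.25,0,0,-0.07,0],[0.25,0,0,0,0]])

```text
time: 26.5
tool_pos: [624.8, -298.5, 172.5]
tcp_rot: [3.129, 0.004, 1.305]
contact_force: [1.1, -0.4, 0.4]
grip_width: 32.7
finger_force: 28.0
```

```bash
python3 - <<'E'
from m import *
# stand: plate by height in initial top depth, posts' balls
T=np.load("/tmp/top.npz");ct=cam("top");im=T["im"];P=cloud(ct,T["d"])
c,k,_=blob(im,"bright",(248,312));Q=ray(ct,k,5)[:,:2]
m=mask(im,"bright")[280:345,180:315]; 
for s in((195,308),(293,318)):
    b=((P[...,2]>48)&(P[...,2]<90)); yy,xx=np.nonzero(b); near=np.hypot(xx-s[0],yy-s[1])<16
    q=P[yy[near],xx[near]]; top=q[q[:,2]>q[:,2].max()-8]; print(s,near.sum(),q[:,2].max().round(1),((q.max(0)+q.min(0))/2).round(1),top.mean(0).round(1))
ap=cv2.approxPolyDP(Q.astype(np.float32).reshape(-1,1,2),8,True)[:,0];print(ap.round(1).tolist())
E
python3 plan.py .25 470 159 150 86
```

```text
(195, 308) 104 70.6 [479.9 248.6  62.4] [480.7 248.2  65.3]
(293, 318) 100 72.5 [459.   74.   64.4] [458.9  74.5  66.3]
[[512.0999755859375, 257.70001220703125], [492.1000061035156, 259.70001220703125], [475.20001220703125, 239.6999969482422], [466.70001220703125, 263.6000061035156], [450.20001220703125, 260.1000061035156], [426.3999938964844, 77.69999694824219], [451.1000061035156, 49.79999923706055], [451.3999938964844, 62.599998474121094], [465.70001220703125, 53.20000076293945], [489.5, 60.0]]
now [ 624.8 -298.5  172.5] [179.3   0.2  74.8] t 26.5 w 32.7
[[0.25, 0.073, -0.049, 0.004, -0.011], [0.25, 0.074, -0.048, 0.004, -0.011], [0.25, 0.075, -0.046, 0.004, -0.011], [0.25, 0.075, -0.045, 0.004, -0.011], [0.25, 0.076, -0.044, 0.004, -0.011], [0.25, 0.077, -0.042, 0.004, -0.011], [0.25, 0.078, -0.041, 0.004, -0.011], [0.25, 0.078, -0.04, 0.004, -0.011]]
[[0.25, 0.079, -0.038, 0.004, -0.011], [0.25, 0.08, -0.037, 0.004, -0.011], [0.25, 0.08, -0.035, 0.004, -0.011]]
```

Emit:
step_arm(deltas=[[0.25,0.073,-0.049,0,-0.008],[0.25,0.074,-0.048,0,-0.008],[0.25,0.075,-0.046,0,-0.008],[0.25,0.075,-0.046,0,-0.008],[0.25,0.076,-0.045,0,-0.008],[0.25,0.077,-0.044,0,-0.008],[0.25,0.078,-0.043,0,-0.008],[0.25,0.078,-0.042,0,-0.008]])

```text
time: 27.3
tool_pos: [510.7, 40.2, 164.5]
tcp_rot: [3.141, 0.0, 1.406]
contact_force: [0.5, 0.4, -0.4]
grip_width: 32.7
finger_force: 28.0
```

Emit:
step_arm(deltas=[[0.25,0.079,-0.04,0,-0.008],[0.25,0.08,-0.039,0,-0.008],[0.25,0.08,-0.037,0,-0.008],[0.25,0,0,0.05,0],[0.25,0,0,0,0],[0.25,0,0,0,0]])

```text
time: 27.9
tool_pos: [472.4, 165.3, 139.3]
tcp_rot: [-3.141, 0.001, 1.443]
contact_force: [0.3, 0.0, -0.2]
grip_width: 33.1
finger_force: 28.0
```

```bash
python3 plan.py .25 469.6 161 70 83 469.6 161 34.5 83
```

```text
now [472.4 165.3 139.3] [-179.9    0.    82.7] t 27.9 w 33.1
[[0.25, -0.005, -0.002, 0.069, -0.002], [0.25, -0.005, -0.002, 0.069, -0.002], [0.25, 0.0, 0.0, 0.071, 0.0]]
```

Emit:
step_arm(deltas=[[0.25,-0.005,-0.002,0.06,0],[0.25,-0.005,-0.002,0.06,0],[0.25,0,0,0.05,0],[0.25,0,0,0.024,0],[0.25,0,0,0,0],[0.25,0,0,0,0]])

```text
time: 28.5
tool_pos: [471.0, 160.6, 43.2]
tcp_rot: [3.14, -0.0, 1.442]
contact_force: [-0.2, -0.0, 0.3]
grip_width: 32.8
finger_force: 28.0
```

```bash
python3 plan.py .25 469.6 161 34.2 83
```

```text
now [471.  160.6  43.2] [179.9  -0.   82.6] t 28.5 w 32.8
[[0.25, 0.0, -0.003, 0.018, -0.004]]
```

Emit:
step_arm(deltas=[[0.25,0,-0.002,0.01,0],[0.25,0,0,0.004,0],[0.25,0,0,0.002,0],[0.25,0,0,0,0],[0.25,0,0,0,0]])

```text
time: 29.0
tool_pos: [469.1, 161.1, 34.3]
tcp_rot: [3.141, 0.0, 1.443]
contact_force: [0.1, 0.1, 0.6]
grip_width: 33.1
finger_force: 28.0
```

Emit:
step_arm(deltas=[[0.25,0,0,0.001,0],[0.25,0,0,0,0],[0.6,0,0,0,0],[0.6,0,0,0,0],[0.6,0,0,0,0],[0.6,0,0,0,0],[0.6,0,0,-0.04,0],[0.6,0,0,-0.09,0]])

```text
time: 29.8
tool_pos: [466.7, 160.5, 96.6]
tcp_rot: [-3.134, 0.002, 1.443]
contact_force: [1.6, -0.2, 0.4]
grip_width: 55.2
finger_force: 0.0
```

Emit:
step_arm(deltas=[[0.6,0,0,-0.09,0],[0.6,0,0,-0.09,0],[0.6,0.09,0,0,0],[0.6,0.09,0,0,0],[0.6,0.09,0,0,0],[0.6,0.09,0,0,0],[0.6,0,0,0,0],[0.6,0,0,0,0]])

```text
time: 30.6
tool_pos: [491.4, 340.2, 187.9]
tcp_rot: [-3.141, 0.001, 1.445]
contact_force: [-0.3, -0.7, 0.5]
grip_width: 55.0
finger_force: 0.0
```

Run:
```python
from wedge import *
print(bot.get_obs()["tool_pos"],bot.get_obs()["time"])
c,im,d=shot("top");P=cloud(c,d);_,s,_=shot("scene");save("end",np.vstack([im[180:340,150:550],s[180:340,100:500]]).repeat(1,0))
pc=np.array([473.3,-156]);th=np.radians(-15.3);R=np.array([[np.cos(th),np.sin(th)],[-np.sin(th),np.cos(th)]])
def top(x,y,z0,z1,r):
    m=(P[...,2]>z0)&(P[...,2]<z1)&(np.hypot(P[...,0]-x,P[...,1]-y)<r); q=P[m]; return ((q.max(0)+q.min(0))/2).round(1), np.median(q[:,2]).round(1)
a=top(493,-83,42,56,35);print("blue",a,R@(a[0][:2]-pc))
print("amber",top(470,161,47,62,35))
a=top(473,-156,36,52,40);print("dish",a,R@(a[0][:2]-pc))
```

```text
[491.35063066 340.19061608 187.9068662 ] 30.6
blue (array([493.2, -82.4,  48.6]), np.float64(49.6)) [-0.22636385 76.24249969]
amber (array([469.1, 162.8,  55. ]), np.float64(54.8))
dish (array([ 473.7, -156.7,   43.3]), np.float64(43.5)) [ 0.5705341  -0.56964097]
```

View pics/end.png

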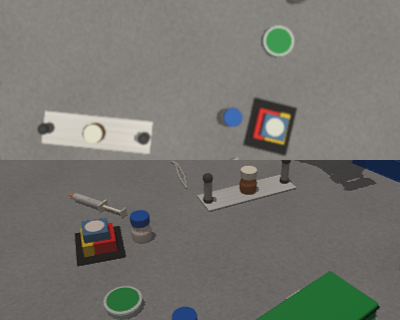

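The picture shows everything in place. The amber jar stands mid-stand at (93,133), the blue-capped jar is left of the pad at (232,117), the dish sits on the wedge pair at (272,127), and the petri dish is at (279,41).

```bash
python3 -c "
from plant import bot
print(bot.close_job())"
```

```text
the job is handed in; nothing more can be done
None
```

I handed the job in at about 31 s of the 109 s allowed; every placed item measured within tolerance in the wrist or top camera beforehand, and the petri dish was left alone (the hand-in gave no verdict).

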